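# Park the printing batten in its bay behind the post

### The arm

A 6-joint arm with a two-finger parallel gripper is mounted at the origin on the work surface. World frame = base frame: x ahead of the robot, y to its left, z up, the work surface at z = 0. Lengths are in m, angles in rad, forces in N, time in s.
With the tool pointing down it reaches from about 0.375 to 0.9 m from the base axis. Payload 3.1 kg.
Tool frame: the origin (TCP) lies at the very end of the fingers, on their centre line; the grasp point (between the pads) lies 19 mm behind it (robot.grip_depth is the distance from the TCP to the grasp point, in m); z points along the fingers, y is the line along which they close (so a half turn about z gives the same grasp; the last joint's range is limited). The gripper opens to 85 mm and grips with 20 to 120 N. Pads are 22 mm wide; open, the fingers measure 114 mm over their backs; the gripper's body (76 mm by 85 mm) begins 54 mm behind the grasp point. The pads swing forward as they close: fully open they stand 13 mm farther back than shut.
Start: joints at [-1.28, 0.527, 1.433, -0, 1.181, -0.178], TCP at [0.283, -0.557, 0.231] pointing down, gripper open.
Joint ranges: [-3.08, 3.08], [-0.75, 2.2], [0.22, 2.44], [-1.43, 4.57], [0, 2.65], [-2.85, 2.85]. Speed limits (rad/s): [2.79, 2.79, 3.14, 3.14, 3.14, 3.14].

### API

Orientations are given as a rotation vector (axis times angle).
In Python, from rig import robot, vision, hand_in, find_in, landmark_of gives the robot as it stands. The module is installed in compiled form; this text tells all that it offers.
- The arm moves only by the tool move_arm, never from a script. Its argument "steps" is a list of rows, each an object with "hand": the opening in per cent of the stroke, from 0 (shut) to 100 (fully open); "travel": the shift along the tool's x, y, z in mm, a list of three; "angular": the turn, a rotation vector about the tool's x, y, z in degrees, a list of three. In form: [{"hand": hand, "travel": [dx, dy, dz], "angular": [wx, wy, wz]}, ...]. A call has 1 to 12 rows; each row is the pose to reach, as a shift and turn from the pose commanded when the call began, along the tool's axes at that moment; what a row does not reach only later rows make up. A row lasts 1/12 s, in which the tool goes at most 41.7 mm and 7.16 degrees, less where a joint would pass 70% of its speed; a pose out of reach is approached as far as the arm can. A call with a gripper value outside its range is refused whole. The fingers move at their own pace and stop on an object; "grip_force" is the grip in N (left out, the last holds). Time passes only in rows, so rows that repeat a pose let the fingers close. It gives the time, the measured TCP pose, the force, the opening and the grip force at its end, in the units of the state.
- robot.get_obs(): the state, without advancing time (a new reading comes with each control period).
- vision.snapshot(name): name is "scene" or "top"; returns a dict with "img" (400x640x3 uint8, red, green, blue), "depth" (400x640 float32, m along the optical axis (not along the pixel's ray), 0 where there is no reading), "mtx" (3x3 intrinsics, pixels), "extrinsics" (4x4, takes a point from camera to world coordinates). Camera axes: x right, y up, looking along -z (the intrinsics and any distortion apply to the point x, -y, -z); pixel columns grow to the right and rows downward; lengths in m; the calibration is good to about 2 mm. A picture is of the moment at which its call begins.
- hand_in(): hands the job in; it is judged then, once.
Trained networks look in the newest picture that a camera, given by its name, has taken for a name from the list of things; names that differ only in an ending like _2 or _b are one class to them, and where a whole thing is asked for, a point or a joint stands for the part that bears it (a point fixed in the world has none). Each returns a list of dicts, best first, with "p" (0 to 1); they miss things now and then, are a little off and sometimes report something else, mostly with a low value. They report only what shows in the picture. A call takes as long as a camera call.
- find_in(camera, name): "position" ([x, y, z] in m, in the coordinates of the camera as it stood for that picture, good to about 4 mm: the middle of the surface that is visible of it).
- landmark_of(camera, name): "position" ([x, y, z] in m, in the coordinates of the camera as it stood for that picture, good to about 4 mm: a listed point, or the origin of a listed thing).
The state is a dict: "time_s": time; "qpos": joint angles; "joint_velocities": joint speeds; "tau": joint torques, N m; "tool_pos": TCP position; "eef_rot": TCP orientation; "force": force on the tool from outside, world axes, zero at the start; "ft_torque": the same for the moment, N m; "width": finger opening in m; "finger_force": force on a finger pad.
Only numpy, scipy, OpenCV 4.12 (cv2) and the standard library are available. Lean on these libraries where they do the work, as an engineer would, in place of code of your own. Each camera call takes 0.05 s, during which the arm holds its last target. There are 200 camera calls.

### The job

Put the long wooden batten away by pushing it over the table with the fingertips, without picking it up or tipping it: slide it clear of the short steel post, push one end in at an angle behind the post, then push the other end round, until the whole batten lies inside the low three-sided wooden bay, flush along its back wall. Leave the ink bottle, the ink jar and the red-handled roller where they are.

Things in the scene. Friction and masses are not known exactly. Their poses are not given: they have to be found in the camera images.
- batten: loose batten of pale wood lying flat, 250 long (own y) x 30 wide (own x) x 25 high, 120 to 250 g, wood on paper (friction coefficient about 0.5 to 0.7); origin at the centre of its underside, z up
- batten_left (a point): centre of the batten's end face at its own +y end, half-way up (12.5 above the table)
- batten_right (a point): centre of the batten's end face at its own -y end, half-way up
- bay: fixed low tray of brown wood without a front: a back wall and two side walls, 24 high, 12 thick, no raised floor. Inside 290 long (own y, from -145 to +145) and 50 deep (own x, from the open mouth at x = 0 to the back wall's inner face at x = 50). Origin on the table at the middle of the mouth; own x points into the bay, away from the robot. The parked batten's centre line is at x = 35
- post: fixed upright round steel post, 30 in diameter, 42 high, standing 22 to 34 (to its axis) in front of the mouth, 85 to 100 to one side or the other of its middle, so that the batten cannot be pushed straight in; origin at the centre of its foot. At the matching place on the other side lies only a flat paper print, which hinders nothing
- ink_bottle: loose black bottle, 48 diameter, 100 high, to the left of the work; leave it. Origin at the centre of its underside
- ink_jar: loose jar, 60 diameter, 65 high, to the far right of the work; leave it. Origin at the centre of its underside
- roller: loose ink roller with red handle, about 180 long (own x), 98 wide, 40 high, lying to the near right of the work; leave it. Origin on the table under its middle

How it is judged:
By the outcome, as a careful person would: the job done as asked, in the order asked, and still so for the second after the job is handed in, with the robot touching nothing.
It also fails if it takes over 72 s, if anything falls off the work surface, if the arm or the gripper's body presses on something with over 40 N, if the wrist force passes 120 N, or if a joint passes its speed limit or range.

## Working session

There is one attempt and no reset: what is moved stays moved. The work goes in short steps, Python scripts to look and compute and a tool call to move; the robot and the scene stay as the last step left them, time stands still between calls to the robot, and variables do not carry over. Pictures are saved under pics/ and viewed, at most 10 in all, crops included, and the job is handed in when it is done.

Besides the shell and the picture viewer there is one more tool, called after "Request:" as name(argument=value, ...), one argument or row to a line, values as JSON. move_arm: Moves the arm, as the interface text tells. Its arguments: {"type":"object","properties":{"steps":{"type":"array","items":{"type":"object","properties":{"hand":{"type":"number"},"travel":{"type":"array","items":{"type":"number"}},"angular":{"type":"array","items":{"type":"number"}}}}},"grip_force":{"type":"number"}},"required":["steps"]}

```bash
mkdir -p pics; cat > h.py <<'E'
import numpy as np, cv2
from rig import robot, vision, hand_in, find_in, landmark_of
def w(s,p): return (s["extrinsics"]@np.r_[p,1])[:3]
E
python3 - <<'E'
from h import *
o=robot.get_obs();print(o["time_s"],o["tool_pos"],o["eef_rot"],o["width"])
for c in ["top","scene"]:
    s=vision.snapshot(c);cv2.imwrite(f"pics/{c}0.png",s["img"][...,::-1])
    print(c,s["mtx"].round(1).tolist(),s["extrinsics"].round(3).tolist())
    for n in ["batten","batten_left","batten_right","bay","post","ink_bottle","ink_jar","roller"]:
        print(n,[(round(d["p"],2),(w(s,d["position"])*1000).round().tolist()) for d in landmark_of(c,n)[:2]])
E
```

```text
0.0 [ 0.28274868 -0.55656753  0.23031882] [-3.05317425e+00 -7.30683785e-01  2.35774346e-04] 0.0853074677882701
top [[413.1, 0.0, 323.3], [0.0, 413.1, 197.3], [0.0, 0.0, 1.0]] [[0.018, 0.986, -0.168, 0.348], [-1.0, 0.016, -0.013, -0.022], [-0.01, 0.168, 0.986, 1.354], [0.0, 0.0, 0.0, 1.0]]
batten [(0.98, [478.0, 65.0, -3.0])]
batten_left [(0.64, [462.0, 192.0, 13.0])]
batten_right [(0.61, [501.0, -52.0, 13.0])]
bay []
post [(0.52, [573.0, 126.0, 3.0])]
ink_bottle [(0.58, [565.0, 347.0, -0.0]), (0.37, [502.0, -51.0, 6.0])]
ink_jar [(0.62, [646.0, -369.0, -4.0]), (0.47, [442.0, -423.0, -3.0])]
roller [(0.81, [440.0, -421.0, -1.0])]
scene [[376.6, 0.0, 322.8], [0.0, 376.6, 202.9], [0.0, 0.0, 1.0]] [[-0.645, -0.498, 0.58, 1.093], [0.764, -0.409, 0.498, 0.427], [-0.011, 0.765, 0.645, 0.661], [0.0, 0.0, 0.0, 1.0]]
batten [(0.94, [480.0, 70.0, -1.0])]
batten_left [(0.97, [462.0, 196.0, 17.0])]
batten_right [(0.23, [645.0, -364.0, 2.0])]
bay [(0.57, [600.0, 32.0, -2.0])]
post [(0.82, [568.0, 129.0, 2.0])]
ink_bottle [(0.71, [569.0, 350.0, -1.0])]
ink_jar [(0.83, [642.0, -365.0, 4.0])]
roller [(0.94, [439.0, -420.0, 3.0]), (0.69, [565.0, 354.0, -3.0])]
```

View pics/top0.png

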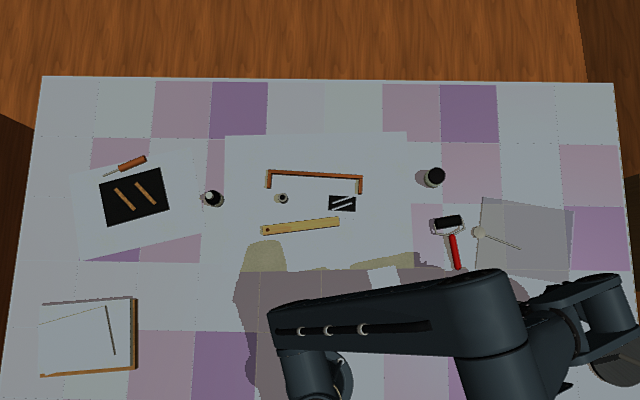

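View pics/scene0.png

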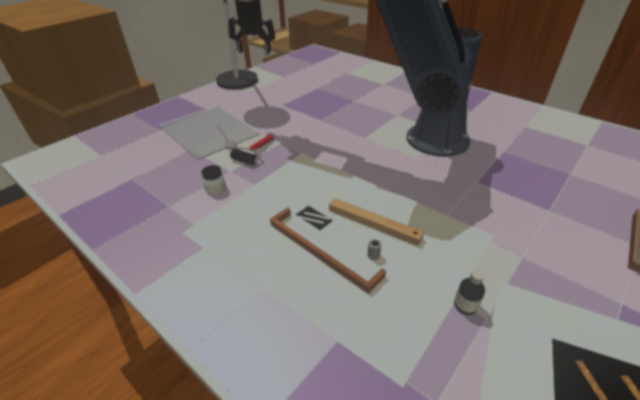

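The top view shows the batten at about (300,226) and the bay's back wall from (268,172) to (362,178). The post is at (282,198), left of the bay's middle, and the print is at (342,203). The scene view agrees. Next I measure the geometry from colour masks.

```bash
cat >> h.py <<'E'
def ray(s,uv,z):
    uv=np.atleast_2d(uv).astype(float);K=s["mtx"];E=s["extrinsics"]
    d=np.c_[(uv[:,0]-K[0,2])/K[0,0],-(uv[:,1]-K[1,2])/K[1,1],-np.ones(len(uv))]@E[:3,:3].T
    t=(z-E[2,3])/d[:,2];return (E[:3,3]+d*t[:,None])[:,:2]*1000
def mask(s,lo,hi,roi):
    m=cv2.inRange(cv2.cvtColor(s["img"],cv2.COLOR_RGB2HSV),lo,hi);k=np.zeros_like(m);a,b,c,d=roi;k[b:d,a:c]=m[b:d,a:c]
    n,l,st,_=cv2.connectedComponentsWithStats(k);i=1+np.argmax(st[1:,4]);return l==i
def box(s,m,z):
    v,u=np.nonzero(m);return cv2.minAreaRect(ray(s,np.c_[u,v],z).astype(np.float32))
E
python3 - <<'E'
from h import *
s=vision.snapshot("top");im=s["img"];hsv=cv2.cvtColor(im,cv2.COLOR_RGB2HSV)
for n,(u,v) in dict(batten=(300,226),wall=(315,175),side=(361,186),post=(282,198),paper=(315,200)).items(): print(n,hsv[v,u])
cv2.imwrite("pics/crop0.png",cv2.resize(im[155:255,240:380,::-1],None,fx=5,fy=5,interpolation=cv2.INTER_NEAREST))
bt=mask(s,(10,70,90),(30,255,255),(225,210,390,250));print("batten",box(s,bt,.025))
by=mask(s,(0,100,50),(16,255,255),(225,155,390,210));print("bay",box(s,by,.024),cv2.boxPoints(box(s,by,.024)).round(),by.sum(),bt.sum())
print(ray(s,[[268,172],[362,178],[266,187],[361,192]],.024).round())
d=s["depth"];v,u=np.mgrid[185:212,270:296];
E=s["extrinsics"];K=s["mtx"];z=d[v,u];P=np.stack([(u-K[0,2])/K[0,0]*z,-(v-K[1,2])/K[1,1]*z,-z,np.ones_like(z)],-1)@E.T
m=P[...,2]>.036;print("post",m.sum(),P[m].mean(0),P[m].min(0),P[m].max(0))
E
```

```text
batten [ 25 122 140]
wall [ 11 210 102]
side [ 11 198  99]
post [150  64   4]
paper [101  23 155]
batten ((482.2024230957031, 69.62495422363281), (30.788299560546875, 254.6868896484375), 8.267141342163086)
bay ((629.934326171875, 25.2996826171875), (312.2231750488281, 60.035552978515625), 87.70990753173828) [[ 594. -129.]
 [ 654. -132.]
 [ 666.  180.]
 [ 606.  182.]] 414 706
[[ 657.  179.]
 [ 641. -131.]
 [ 606.  184.]
 [ 594. -128.]]
post 69 [0.5608256  0.12041978 0.09934761 1.        ] [ 0.3481725  -0.02211919  0.03703936  1.        ] [0.58418707 0.140975   1.35351812 1.        ]
```

View pics/crop0.png

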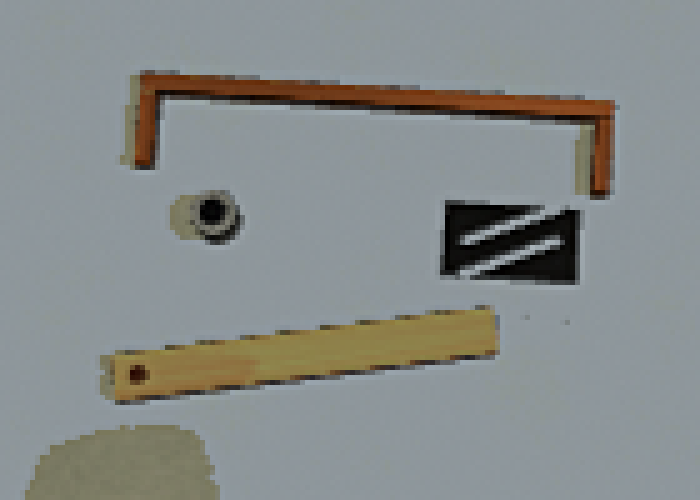

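```bash
cat >> h.py <<'E'
from scipy.spatial.transform import Rotation as R
def line(p):  # own-y heading of a set of points: vx/vy
    vx,vy,x,y=cv2.fitLine(p.astype(np.float32),cv2.DIST_HUBER,0,.01,.01).ravel();return (np.array([x,y]),np.array([vx,vy])*np.sign(vy))
E
python3 - <<'E'
from h import *
s=vision.snapshot("top")
by=mask(s,(0,100,50),(16,255,255),(225,155,390,210))
out=[]
for u in range(276,356):
    v=np.nonzero(by[:,u])[0]; out.append((u,v.min()-.5))
p=ray(s,out,.024);o,d=line(p);print("outer back edge",o,d,"th",np.degrees(np.arctan2(-d[0],d[1])))
X=np.array([d[1],-d[0]])
v,u=np.nonzero(by);q=ray(s,np.c_[u,v],.024);rel=q-o
a=rel@X;b=rel@d;print("X rel outer",a.min(),a.max(),"Y",b.min(),b.max())
mid=(b.min()+b.max())/2;O=o-62*X+mid*d;print("mouth centre",O)
front=a<-25;print("side walls Y mean",b[front&(b<mid)].mean()-mid,b[front&(b>mid)].mean()-mid)
np.savez("bay.npz",O=O,X=X,Y=d)
B=lambda w:np.c_[(w-O)@X,(w-O)@d]
print("post",B(ray(s,[[282.2,197.2]],.042)),B(np.array([[573,126],[568,129.]])))
bt=mask(s,(10,70,90),(30,255,255),(225,210,390,250));bx=box(s,bt,.025);print("batten",B(cv2.boxPoints(bx)))
E
cat >> h.py <<'E'
try:
    _b=np.load("bay.npz");O,BX,BY=_b["O"],_b["X"],_b["Y"]
    B=lambda w:np.c_[(w-O)@BX,(w-O)@BY]
except Exception: pass
def batten(s,roi=(225,150,420,260)):
    m=mask(s,(18,70,80),(30,255,255),roi);v,u=np.nonzero(m);q=B(ray(s,np.c_[u,v],.025)).astype(np.float32)
    (c,wh,a)=cv2.minAreaRect(q);p=cv2.boxPoints((c,wh,a));e=sorted([(p[i]+p[(i+1)%4])/2 for i in range(4)],key=lambda t:t[1])
    r,l=e[0],e[-1];return dict(c=np.round(c,1),L=np.round(l,1),R=np.round(r,1),th=round(float(np.degrees(np.arctan2(l[0]-r[0],l[1]-r[1]))),1),wh=np.round(wh,1),n=int(m.sum()))
def tool():
    o=robot.get_obs();r=R.from_rotvec(o["eef_rot"]).as_matrix();x=B(r[:2,0][None]+O)[0]
    return dict(t=round(o["time_s"],2),p=B(o["tool_pos"][None,:2]*1000)[0].round(1),z=round(o["tool_pos"][2]*1000,1),yaw=np.degrees(np.arctan2(x[1],x[0])).round(1),f=np.round(o["force"],1))
E
python3 - <<'E'
from h import *
s=vision.snapshot("top");print(batten(s),tool())
E
```

```text
outer back edge [659.169   23.9156] [0.04967726 0.99876535] th -2.847469
X rel outer -60.781378693254325 0.1835504548040097 Y -156.21023799905169 156.0027432221621
mouth centre [597.24039055  26.89197091]
side walls Y mean -149.68591195009515 150.11475253164932
post [[-32.30042118  98.77420869]] [[-29.13387712  97.7814692 ]
 [-34.27673563 100.52937896]]
batten [[-156.67249011  158.95282448]
 [-107.57594063  -90.95704538]
 [ -77.36506567  -85.02191818]
 [-126.46164544  164.88794635]]
{'c': array([-116.5,   35.9]), 'L': array([-140.6,  158.8], dtype=float32), 'R': array([-92.4, -87.1], dtype=float32), 'th': -11.1, 'wh': array([ 30.3, 250.6]), 'n': 693} {'t': 1.05, 'p': array([-284.9, -599. ]), 'z': np.float64(231.3), 'yaw': np.float64(29.8), 'f': array([-0.5,  0.4,  0.6])}
```

Request:
move_arm(
  steps=[
    {"hand": 0, "travel": [26, -32, 0], "angular": [0, 0, 2]},
    {"hand": 0, "travel": [52, -63, 0], "angular": [0, 0, 4]},
    {"hand": 0, "travel": [78, -94, 0], "angular": [0, 0, 6]},
    {"hand": 0, "travel": [104, -126, 0], "angular": [0, 0, 8]},
    {"hand": 0, "travel": [130, -157, 0], "angular": [0, 0, 10]},
    {"hand": 0, "travel": [156, -188, 0], "angular": [0, 0, 12]},
    {"hand": 0, "travel": [182, -220, 0], "angular": [0, 0, 14]},
    {"hand": 0, "travel": [208, -251, 0], "angular": [0, 0, 16]},
    {"hand": 0, "travel": [234, -283, 0], "angular": [0, 0, 18]},
    {"hand": 0, "travel": [260, -314, 0], "angular": [0, 0, 18.8]},
    {"hand": 0, "travel": [286, -346, 0], "angular": [0, 0, 18.8]},
    {"hand": 0, "travel": [300, -362, 0], "angular": [0, 0, 18.8]},
  ],
)

```text
time_s: 2.05
tool_pos: [0.3858, -0.0948, 0.2314]
eef_rot: [-3.132, -0.225, 0.001]
force: [0.3, -0.4, -0.4]
width: -0.0002
finger_force: 0.0
```

```bash
python3 -c "
from h import *
print(tool())"
```

```text
{'t': 2.05, 'p': array([-205.1, -132. ]), 'z': np.float64(231.4), 'yaw': np.float64(11.1), 'f': array([ 0.3, -0.4, -0.4])}
```

Request:
move_arm(
  steps=[
    {"hand": 0, "travel": [15, -38, 5], "angular": [0, 0, 0]},
    {"hand": 0, "travel": [30, -77, 15], "angular": [0, 0, 0]},
    {"hand": 0, "travel": [44, -115, 25], "angular": [0, 0, 0]},
    {"hand": 0, "travel": [59, -153, 35], "angular": [0, 0, 0]},
    {"hand": 0, "travel": [74, -191, 45], "angular": [0, 0, 0]},
    {"hand": 0, "travel": [89, -229, 55], "angular": [0, 0, 0]},
    {"hand": 0, "travel": [103, -267, 65], "angular": [0, 0, 0]},
    {"hand": 0, "travel": [117, -303, 80], "angular": [0, 0, 0]},
    {"hand": 0, "travel": [119, -309, 118], "angular": [0, 0, 0]},
    {"hand": 0, "travel": [119, -309, 158], "angular": [0, 0, 0]},
    {"hand": 0, "travel": [119, -309, 195], "angular": [0, 0, 0]},
    {"hand": 0, "travel": [119, -309, 221], "angular": [0, 0, 0]},
  ],
)

```text
time_s: 3.05
tool_pos: [0.4598, 0.2245, 0.0077]
eef_rot: [3.133, 0.224, -0.003]
force: [0.3, -0.3, -0.3]
width: -0.0002
finger_force: 0.0
```

```bash
python3 -c "
from h import *
print(tool());s=vision.snapshot('top');print(batten(s));cv2.imwrite('pics/top1.png',cv2.resize(s['img'][140:280,220:420,::-1],None,fx=4,fy=4))"
```

```text
{'t': 3.05, 'p': array([-147.1,  190.6]), 'z': np.float64(7.7), 'yaw': np.float64(11.0), 'f': array([ 0.3, -0.3, -0.3])}
{'c': array([-116.1,   34. ]), 'L': array([-139.9,  155.1], dtype=float32), 'R': array([-92.4, -87.1], dtype=float32), 'th': -11.1, 'wh': array([ 30.3, 246.8]), 'n': 661}
```

View pics/top1.png

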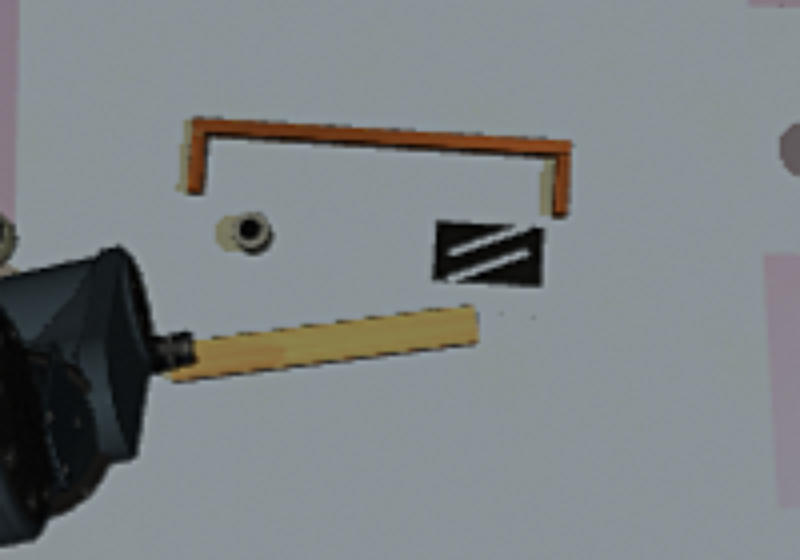

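The gripper is at the batten's left end, at about (180,350) in the crop, and nothing has been disturbed. Now I push the batten right along its own axis.

Request:
move_arm(
  steps=[
    {"hand": 0, "travel": [0, 8, 0], "angular": [0, 0, 0]},
    {"hand": 0, "travel": [0, 18, 0], "angular": [0, 0, 0]},
    {"hand": 0, "travel": [0, 28, 0], "angular": [0, 0, 0]},
    {"hand": 0, "travel": [0, 39, 0], "angular": [0, 0, 0]},
    {"hand": 0, "travel": [0, 51, 0], "angular": [0, 0, 0]},
    {"hand": 0, "travel": [0, 63, 0], "angular": [0, 0, 0]},
    {"hand": 0, "travel": [0, 75, 0], "angular": [0, 0, 0]},
    {"hand": 0, "travel": [0, 87, 0], "angular": [0, 0, 0]},
    {"hand": 0, "travel": [0, 99, 0], "angular": [0, 0, 0]},
    {"hand": 0, "travel": [0, 110, 0], "angular": [0, 0, 0]},
    {"hand": 0, "travel": [0, 120, 0], "angular": [0, 0, 0]},
    {"hand": 0, "travel": [0, 126, 0], "angular": [0, 0, 0]},
  ],
)

```text
time_s: 4.1
tool_pos: [0.4787, 0.0979, 0.0102]
eef_rot: [3.134, 0.221, -0.0]
force: [-0.7, 1.3, 0.3]
width: -0.0002
finger_force: 0.6
```

```bash
python3 -c "
from h import *
print(tool());s=vision.snapshot('top');print(batten(s))"
```

```text
{'t': 4.1, 'p': array([-121.9,   65. ]), 'z': np.float64(10.2), 'yaw': np.float64(10.9), 'f': array([-0.7,  1.3,  0.3])}
{'c': array([-94.4, -87. ]), 'L': array([-114.8,   21.3], dtype=float32), 'R': array([ -74. , -195.3], dtype=float32), 'th': -10.7, 'wh': array([ 30. , 220.4]), 'n': 596}
```

Request:
move_arm(
  steps=[
    {"hand": 0, "travel": [0, -16, 0], "angular": [0, 0, 0]},
    {"hand": 0, "travel": [-20, -18, 0], "angular": [0, 0, 0]},
    {"hand": 0, "travel": [-40, -16, 0], "angular": [0, 0, 0]},
    {"hand": 0, "travel": [-40, 8, 0], "angular": [0, 0, 0]},
    {"hand": 0, "travel": [-40, 29, 0], "angular": [0, 0, 0]},
    {"hand": 0, "travel": [-40, 29, 0], "angular": [0, 0, 0]},
  ],
)

```text
time_s: 4.65
tool_pos: [0.4442, 0.0629, 0.0102]
eef_rot: [3.133, 0.219, 0.002]
force: [-0.0, 0.6, -0.3]
width: -0.0001
finger_force: 0.0
```

```bash
python3 -c "
from h import *
print(tool());s=vision.snapshot('top');print(batten(s))"
```

```text
{'t': 4.65, 'p': array([-154.6,   28.3]), 'z': np.float64(10.2), 'yaw': np.float64(10.8), 'f': array([-0. ,  0.6, -0.3])}
{'c': array([ -89.8, -111.4]), 'L': array([-105.8,  -26.6], dtype=float32), 'R': array([ -73.8, -196.2], dtype=float32), 'th': -10.7, 'wh': array([ 30. , 172.6]), 'n': 485}
```

Request:
move_arm(
  steps=[
    {"hand": 0, "travel": [9, 1, 0], "angular": [0, 0, 0]},
    {"hand": 0, "travel": [19, 3, 0], "angular": [0, 0, 3]},
    {"hand": 0, "travel": [29, 4, 0], "angular": [0, 0, 6]},
    {"hand": 0, "travel": [39, 6, 0], "angular": [0, 0, 9]},
    {"hand": 0, "travel": [49, 7, 0], "angular": [0, 0, 13]},
    {"hand": 0, "travel": [59, 9, 0], "angular": [0, 0, 17]},
    {"hand": 0, "travel": [69, 10, 0], "angular": [0, 0, 21]},
    {"hand": 0, "travel": [79, 12, 0], "angular": [0, 0, 25]},
    {"hand": 0, "travel": [89, 13, 0], "angular": [0, 0, 29]},
    {"hand": 0, "travel": [98, 15, 0], "angular": [0, 0, 32]},
    {"hand": 0, "travel": [106, 16, 0], "angular": [0, 0, 35]},
    {"hand": 0, "travel": [111, 16, 0], "angular": [0, 0, 36]},
  ],
)

```text
time_s: 5.7
tool_pos: [0.5566, 0.0659, 0.0104]
eef_rot: [-3.049, 0.757, -0.002]
force: [-0.5, -0.6, 0.1]
width: -0.0001
finger_force: 0.1
```

```bash
python3 -c "
from h import *
print(tool());s=vision.snapshot('top');print(batten(s));cv2.imwrite('pics/top2.png',cv2.resize(s['img'][140:280,220:420,::-1],None,fx=4,fy=4))"
```

```text
{'t': 5.7, 'p': array([-42.5,  37. ]), 'z': np.float64(10.4), 'yaw': np.float64(-25.0), 'f': array([-0.5, -0.6,  0.1])}
{'c': array([ -68. , -102.9]), 'L': array([-31.9, -11.4], dtype=float32), 'R': array([-104.1, -194.3], dtype=float32), 'th': 21.5, 'wh': array([196.7,  29.1]), 'n': 526}
```

View pics/top2.png

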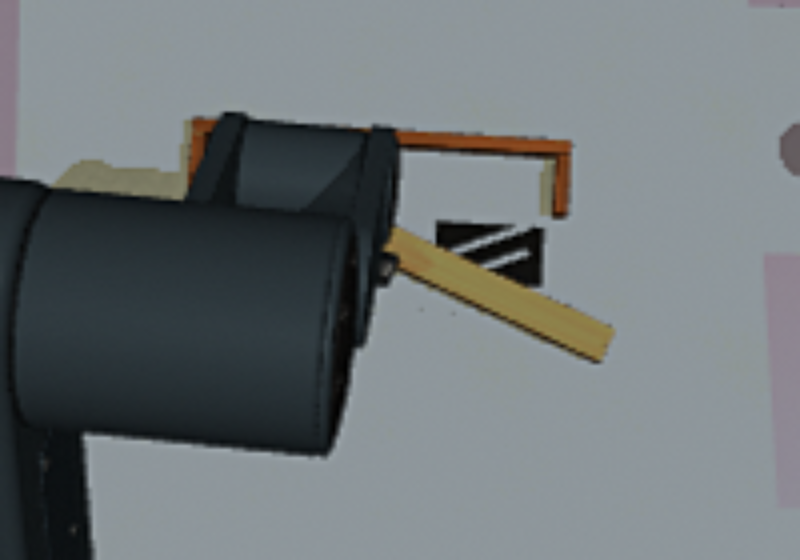

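The batten now lies at +21.5°, with its right end at crop (600,345) and its left end clear to the right of the post. Its line passes the post with about 10 mm to spare. I go round to the right end.

Request:
move_arm(
  steps=[
    {"hand": 0, "travel": [-22, 0, 0], "angular": [0, 0, 0]},
    {"hand": 0, "travel": [-25, 32, 0], "angular": [0, 0, 0]},
    {"hand": 0, "travel": [-25, 66, 0], "angular": [0, 0, 0]},
    {"hand": 0, "travel": [-25, 100, 0], "angular": [0, 0, 0]},
    {"hand": 0, "travel": [-25, 135, 0], "angular": [0, 0, 0]},
    {"hand": 0, "travel": [-25, 170, 0], "angular": [0, 0, 0]},
    {"hand": 0, "travel": [-25, 205, 0], "angular": [0, 0, -1]},
    {"hand": 0, "travel": [-25, 240, 0], "angular": [0, 0, -2]},
    {"hand": 0, "travel": [-25, 267, 0], "angular": [0, 0, -3.5]},
    {"hand": 0, "travel": [0, 267, 0], "angular": [0, 0, -3.5]},
    {"hand": 0, "travel": [28, 267, 0], "angular": [0, 0, -3.5]},
    {"hand": 0, "travel": [43, 267, 0], "angular": [0, 0, -3.5]},
  ],
)

```text
time_s: 6.75
tool_pos: [0.4714, -0.1939, 0.0108]
eef_rot: [3.069, -0.664, 0.007]
force: [0.2, -0.4, -0.2]
width: 0.0003
finger_force: 0.0
```

```bash
python3 -c "
from h import *
print(tool());s=vision.snapshot('top');print(batten(s))"
```

```text
{'t': 6.75, 'p': array([-114.7, -226.7]), 'z': np.float64(10.8), 'yaw': np.float64(-21.6), 'f': array([ 0.2, -0.4, -0.2])}
{'c': array([-16.8,  22.9]), 'L': array([-11. ,  37.2], dtype=float32), 'R': array([-22.6,   8.5], dtype=float32), 'th': 22.0, 'wh': array([30.9, 27.9]), 'n': 73}
```

Request:
move_arm(
  steps=[
    {"hand": 0, "travel": [0, -10, 0], "angular": [0, 0, 0]},
    {"hand": 0, "travel": [0, -19, 0], "angular": [0, 0, 0]},
    {"hand": 0, "travel": [0, -28, 0], "angular": [0, 0, 0]},
    {"hand": 0, "travel": [0, -38, 0], "angular": [0, 0, 0]},
    {"hand": 0, "travel": [0, -48, 0], "angular": [0, 0, 0]},
    {"hand": 0, "travel": [0, -58, 0], "angular": [0, 0, 0]},
    {"hand": 0, "travel": [0, -69, 0], "angular": [0, 0, 0]},
    {"hand": 0, "travel": [0, -80, 0], "angular": [0, 0, 0]},
    {"hand": 0, "travel": [0, -91, 0], "angular": [0, 0, 0]},
    {"hand": 0, "travel": [0, -102, 0], "angular": [0, 0, 0]},
    {"hand": 0, "travel": [0, -112, 0], "angular": [0, 0, 0]},
    {"hand": 0, "travel": [0, -118, 0], "angular": [0, 0, 0]},
  ],
)

```text
time_s: 7.8
tool_pos: [0.5176, -0.0825, 0.0103]
eef_rot: [-3.071, 0.662, -0.0]
force: [-0.1, 0.1, -0.1]
width: -0.0001
finger_force: 0.3
```

```bash
python3 -c "
from h import *
print(tool());s=vision.snapshot('top');print(batten(s));cv2.imwrite('pics/top3.png',cv2.resize(s['img'][140:280,220:420,::-1],None,fx=4,fy=4))"
```

```text
{'t': 7.8, 'p': array([ -74.1, -113.2]), 'z': np.float64(10.3), 'yaw': np.float64(-21.5), 'f': array([-0.1,  0.1, -0.1])}
{'c': array([  33.9, -143.5]), 'L': array([  40.6, -143.1], dtype=float32), 'R': array([  27.2, -143.8], dtype=float32), 'th': 86.9, 'wh': array([13.4,  0. ]), 'n': 5}
```

View pics/top3.png

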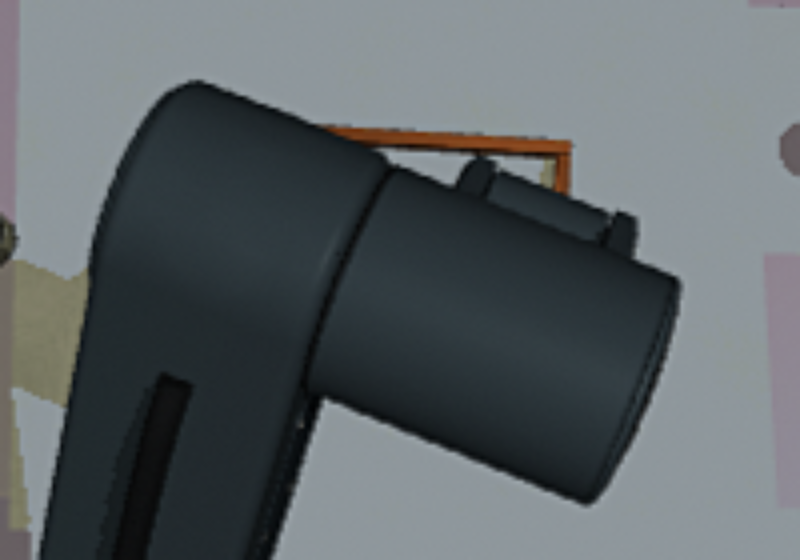

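The arm hides the batten in the top view. I move to the front of its right end and check with the scene camera.

Request:
move_arm(
  steps=[
    {"hand": 0, "travel": [0, 14, 0], "angular": [0, 0, 0]},
    {"hand": 0, "travel": [-20, 16, 0], "angular": [0, 0, 0]},
    {"hand": 0, "travel": [-42, 14, 0], "angular": [0, 0, 0]},
    {"hand": 0, "travel": [-42, -10, 0], "angular": [0, 0, 0]},
    {"hand": 0, "travel": [-42, -34, 0], "angular": [0, 0, 0]},
    {"hand": 0, "travel": [-42, -34, 0], "angular": [0, 0, 0]},
  ],
)

```text
time_s: 8.35
tool_pos: [0.4939, -0.0334, 0.0105]
eef_rot: [-3.071, 0.66, -0.002]
force: [0.5, 0.2, 0.6]
width: 0.0
finger_force: 0.0
```

```bash
python3 -c "
from h import *
print(tool());s=vision.snapshot('scene');cv2.imwrite('pics/scene3.png',cv2.resize(s['img'][150:320,220:460,::-1],None,fx=3.2,fy=3.2))
for n in ['batten','batten_left','batten_right']: print(n,[(round(d['p'],2),B(w(s,d['position'])[None,:2]*1000).round().tolist()) for d in landmark_of('scene',n)[:2]])
print(batten(s,(220,150,460,320)))"
```

```text
{'t': 8.35, 'p': array([-100.2,  -65.3]), 'z': np.float64(10.5), 'yaw': np.float64(-21.4), 'f': array([0.5, 0.2, 0.6])}
batten [(0.81, [[-21.0, 18.0]])]
batten_left [(0.64, [[21.0, 137.0]])]
batten_right [(0.8, [[-66.0, -97.0]])]
{'c': array([-30.4,  -2.1]), 'L': array([-2.9, 65.1], dtype=float32), 'R': array([-57.8, -69.2], dtype=float32), 'th': 22.2, 'wh': array([145.1,  28.4]), 'n': 320}
```

View pics/scene3.png

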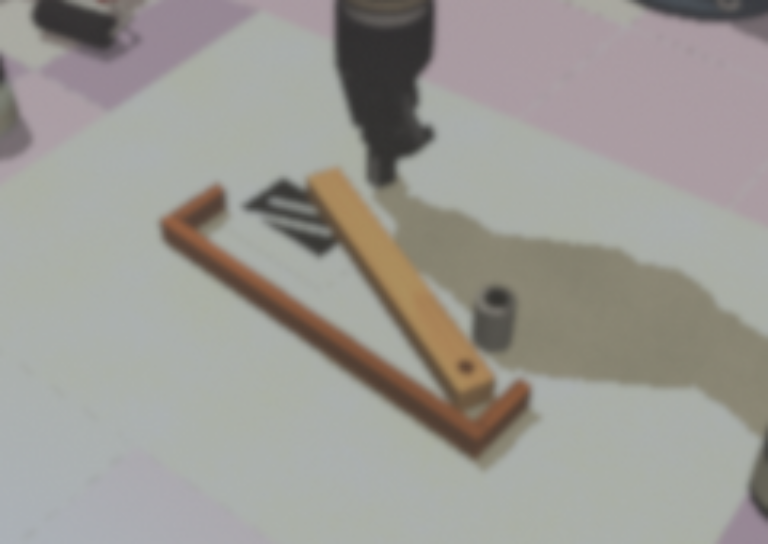

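The scene view matches the prediction. The left end is behind the post, at crop (470,385), and the right end, at (325,180), is outside the bay. I push the right half round.

Request:
move_arm(
  steps=[
    {"hand": 0, "travel": [0, -22, 0], "angular": [0, 0, 0]},
    {"hand": 0, "travel": [0, -45, 0], "angular": [0, 0, 0]},
    {"hand": 0, "travel": [7, -45, 0], "angular": [0, 0, 0]},
    {"hand": 0, "travel": [14, -45, 0], "angular": [0, 0, 0]},
    {"hand": 0, "travel": [21, -45, 0], "angular": [0, 0, -2]},
    {"hand": 0, "travel": [29, -45, 0], "angular": [0, 0, -5]},
    {"hand": 0, "travel": [37, -45, 0], "angular": [0, 0, -8]},
    {"hand": 0, "travel": [45, -45, 0], "angular": [0, 0, -11]},
    {"hand": 0, "travel": [53, -45, 0], "angular": [0, 0, -14]},
    {"hand": 0, "travel": [60, -45, 0], "angular": [0, 0, -17]},
    {"hand": 0, "travel": [66, -45, 0], "angular": [0, 0, -19.5]},
    {"hand": 0, "travel": [70, -45, 0], "angular": [0, 0, -21.4]},
  ],
)

```text
time_s: 9.55
tool_pos: [0.5756, -0.0257, 0.0102]
eef_rot: [3.14, -0.082, -0.0]
force: [0.6, -0.2, 0.3]
width: -0.0003
finger_force: 0.2
```

```bash
python3 -c "
from h import *
print(tool());s=vision.snapshot('scene');cv2.imwrite('pics/scene4.png',cv2.resize(s['img'][150:320,220:460,::-1],None,fx=3.2,fy=3.2))
for n in ['batten','batten_left','batten_right']: print(n,[(round(d['p'],2),B(w(s,d['position'])[None,:2]*1000).round().tolist()) for d in landmark_of('scene',n)[:2]])
print(batten(s,(220,150,460,320)))"
```

```text
{'t': 9.55, 'p': array([-19. , -53.7]), 'z': np.float64(10.2), 'yaw': np.float64(-0.1), 'f': array([ 0.6, -0.2,  0.3])}
batten [(0.91, [[13.0, 8.0]])]
batten_left [(0.84, [[20.0, 135.0]]), (0.68, [[3.0, 7.0]])]
batten_right [(0.72, [[5.0, -116.0]])]
{'c': array([  8.4, -67.2]), 'L': array([ 10.6, -20.1], dtype=float32), 'R': array([   6.1, -114.2], dtype=float32), 'th': 2.8, 'wh': array([94.2, 20.8]), 'n': 147}
```

View pics/scene4.png

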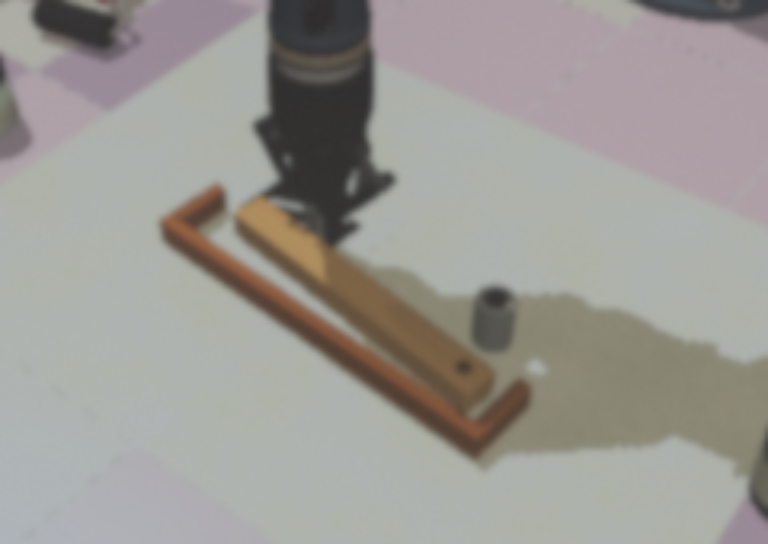

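The batten is nearly parallel (about 3°) and 20–30 mm short of the back wall. I push at its middle.

Request:
move_arm(
  steps=[
    {"hand": 0, "travel": [-12, 0, 0], "angular": [0, 0, 0]},
    {"hand": 0, "travel": [-12, -32, 0], "angular": [0, 0, 0]},
    {"hand": 0, "travel": [-12, -62, 0], "angular": [0, 0, 0]},
    {"hand": 0, "travel": [-4, -62, 0], "angular": [0, 0, 0]},
    {"hand": 0, "travel": [3, -62, 0], "angular": [0, 0, 0]},
    {"hand": 0, "travel": [8, -62, 0], "angular": [0, 0, 0]},
    {"hand": 0, "travel": [13, -62, 0], "angular": [0, 0, 0]},
    {"hand": 0, "travel": [17, -62, 0], "angular": [0, 0, 0]},
    {"hand": 0, "travel": [20, -62, 0], "angular": [0, 0, 0]},
    {"hand": 0, "travel": [22, -62, 0], "angular": [0, 0, 0]},
    {"hand": 0, "travel": [22, -62, 0], "angular": [0, 0, 0]},
  ],
)

```text
time_s: 10.67
tool_pos: [0.6009, 0.0367, 0.0103]
eef_rot: [3.14, -0.083, 0.001]
force: [-0.6, -0.3, -0.3]
width: 0.0003
finger_force: 0.0
```

```bash
python3 -c "
from h import *
print(tool());s=vision.snapshot('scene')
for n in ['batten','batten_left','batten_right']: print(n,[(round(d['p'],2),B(w(s,d['position'])[None,:2]*1000).round().tolist()) for d in landmark_of('scene',n)[:2]])
print(batten(s,(220,150,460,320)))"
```

```text
{'t': 10.67, 'p': array([3.2, 9.9]), 'z': np.float64(10.3), 'yaw': np.float64(-0.2), 'f': array([-0.6, -0.3, -0.3])}
batten [(0.88, [[33.0, 5.0]])]
batten_left [(0.88, [[34.0, 133.0]])]
batten_right [(0.62, [[26.0, -118.0]])]
{'c': array([ 26.7, -37.6]), 'L': array([27.2, 44. ], dtype=float32), 'R': array([  26.1, -119.2], dtype=float32), 'th': 0.4, 'wh': array([163.2,  29.4]), 'n': 385}
```

Request:
move_arm(
  steps=[
    {"hand": 0, "travel": [-16, 0, 0], "angular": [0, 0, 0]},
    {"hand": 0, "travel": [-17, 36, 0], "angular": [0, 0, 0]},
    {"hand": 0, "travel": [-17, 75, 0], "angular": [0, 0, 0]},
    {"hand": 0, "travel": [-10, 85, 0], "angular": [0, 0, 0]},
    {"hand": 0, "travel": [-6, 85, 0], "angular": [0, 0, 0]},
    {"hand": 0, "travel": [-2, 85, 0], "angular": [0, 0, 0]},
    {"hand": 0, "travel": [1, 85, 0], "angular": [0, 0, 0]},
    {"hand": 0, "travel": [3, 85, 0], "angular": [0, 0, 0]},
    {"hand": 0, "travel": [5, 85, 0], "angular": [0, 0, 0]},
    {"hand": 0, "travel": [6, 85, 0], "angular": [0, 0, 0]},
    {"hand": 0, "travel": [6, 85, 0], "angular": [0, 0, 0]},
  ],
)

```text
time_s: 11.78
tool_pos: [0.6021, -0.047, 0.0103]
eef_rot: [-3.14, 0.08, -0.0]
force: [-0.1, 0.2, -0.4]
width: 0.0001
finger_force: 0.0
```

```bash
python3 -c "
from h import *
print(tool());s=vision.snapshot('scene')
for n in ['batten','batten_left','batten_right']: print(n,[(round(d['p'],2),B(w(s,d['position'])[None,:2]*1000).round().tolist()) for d in landmark_of('scene',n)[:2]])
print(batten(s,(220,150,460,320)))"
```

```text
{'t': 11.78, 'p': array([  8.6, -73.5]), 'z': np.float64(10.3), 'yaw': np.float64(-0.1), 'f': array([-0.1,  0.2, -0.4])}
batten [(0.93, [[32.0, 7.0]])]
batten_left [(0.8, [[33.0, 137.0]])]
batten_right [(0.64, [[37.0, -116.0]])]
{'c': array([ 35.2, -80.9]), 'L': array([ 33.8, -43.8], dtype=float32), 'R': array([  36.7, -118.1], dtype=float32), 'th': -2.2, 'wh': array([21.7, 74.3]), 'n': 118}
```

Request:
move_arm(
  steps=[
    {"hand": 0, "travel": [-18, 0, 0], "angular": [0, 0, 0]},
    {"hand": 0, "travel": [-20, -40, 0], "angular": [0, 0, 0]},
    {"hand": 0, "travel": [-20, -80, 0], "angular": [0, 0, 0]},
    {"hand": 0, "travel": [-20, -118, 0], "angular": [0, 0, 0]},
    {"hand": 0, "travel": [-16, -128, 0], "angular": [0, 0, 0]},
    {"hand": 0, "travel": [-11, -128, 0], "angular": [0, 0, 0]},
    {"hand": 0, "travel": [-7, -128, 0], "angular": [0, 0, 0]},
    {"hand": 0, "travel": [-4, -128, 0], "angular": [0, 0, 0]},
    {"hand": 0, "travel": [-2, -128, 0], "angular": [0, 0, 0]},
    {"hand": 0, "travel": [0, -128, 0], "angular": [0, 0, 0]},
    {"hand": 0, "travel": [1, -128, 0], "angular": [0, 0, 0]},
    {"hand": 0, "travel": [1, -128, 0], "angular": [0, 0, 0]},
  ],
)

```text
time_s: 12.98
tool_pos: [0.6089, 0.0788, 0.01]
eef_rot: [3.14, -0.084, -0.003]
force: [-1.9, 0.2, 0.3]
width: 0.0002
finger_force: 0.7
```

```bash
python3 -c "
from h import *
print(tool());s=vision.snapshot('scene')
for n in ['batten','batten_left','batten_right']: print(n,[(round(d['p'],2),B(w(s,d['position'])[None,:2]*1000).round().tolist()) for d in landmark_of('scene',n)[:2]])
print(batten(s,(220,150,460,320)))"
```

```text
{'t': 12.98, 'p': array([ 9. , 52.4]), 'z': np.float64(10.0), 'yaw': np.float64(-0.2), 'f': array([-1.9,  0.2,  0.3])}
batten [(0.62, [[34.0, 10.0]])]
batten_left [(0.58, [[33.0, 140.0]])]
batten_right [(0.76, [[34.0, -116.0]])]
{'c': array([ 34.1, -21.5]), 'L': array([34.6, 74.4], dtype=float32), 'R': array([  33.7, -117.5], dtype=float32), 'th': 0.3, 'wh': array([191.9,  25.9]), 'n': 411}
```

Request:
move_arm(
  steps=[
    {"hand": 0, "travel": [1, 0, 0], "angular": [0, 0, 0]},
    {"hand": 0, "travel": [2, 0, 0], "angular": [0, 0, 0]},
    {"hand": 0, "travel": [3, 0, 0], "angular": [0, 0, 0]},
    {"hand": 0, "travel": [3, 0, 0], "angular": [0, 0, 0]},
  ],
)

```text
time_s: 13.52
tool_pos: [0.6089, 0.0797, 0.01]
eef_rot: [3.14, -0.081, -0.013]
force: [-7.5, -2.4, 4.4]
width: 0.0002
finger_force: 3.6
```

It is seated on the left, where the tool stops at about 8 N. Now I press the right side and then the middle.

Request:
move_arm(
  steps=[
    {"hand": 0, "travel": [-20, 0, 0], "angular": [0, 0, 0]},
    {"hand": 0, "travel": [-22, 40, 0], "angular": [0, 0, 0]},
    {"hand": 0, "travel": [-22, 80, 0], "angular": [0, 0, 0]},
    {"hand": 0, "travel": [-22, 120, 0], "angular": [0, 0, 0]},
    {"hand": 0, "travel": [-15, 138, 0], "angular": [0, 0, 0]},
    {"hand": 0, "travel": [-8, 138, 0], "angular": [0, 0, 0]},
    {"hand": 0, "travel": [-5, 138, 0], "angular": [0, 0, 0]},
    {"hand": 0, "travel": [-3, 138, 0], "angular": [0, 0, 0]},
    {"hand": 0, "travel": [-2, 138, 0], "angular": [0, 0, 0]},
    {"hand": 0, "travel": [-1, 138, 0], "angular": [0, 0, 0]},
    {"hand": 0, "travel": [0, 138, 0], "angular": [0, 0, 0]},
    {"hand": 0, "travel": [0, 138, 0], "angular": [0, 0, 0]},
  ],
)

```text
time_s: 14.52
tool_pos: [0.6026, -0.0563, 0.01]
eef_rot: [-3.14, 0.078, 0.01]
force: [-5.1, -1.5, 2.5]
width: 0.0
finger_force: 2.8
```

```bash
python3 -c "
from h import *
print(tool());s=vision.snapshot('scene');print(batten(s,(220,150,460,320)))"
```

```text
{'t': 14.52, 'p': array([  9.4, -82.8]), 'z': np.float64(10.0), 'yaw': np.float64(0.0), 'f': array([-5.1, -1.5,  2.5])}
{'c': array([ 38.2, -86.6]), 'L': array([ 40.5, -55.2], dtype=float32), 'R': array([  35.9, -118. ], dtype=float32), 'th': 4.2, 'wh': array([63. , 20.5]), 'n': 85}
```

Request:
move_arm(
  steps=[
    {"hand": 0, "travel": [-20, 0, 0], "angular": [0, 0, 0]},
    {"hand": 0, "travel": [-20, -40, 0], "angular": [0, 0, 0]},
    {"hand": 0, "travel": [-20, -80, 0], "angular": [0, 0, 0]},
    {"hand": 0, "travel": [-15, -98, 0], "angular": [0, 0, 0]},
    {"hand": 0, "travel": [-8, -98, 0], "angular": [0, 0, 0]},
    {"hand": 0, "travel": [-4, -98, 0], "angular": [0, 0, 0]},
    {"hand": 0, "travel": [-2, -98, 0], "angular": [0, 0, 0]},
    {"hand": 0, "travel": [-1, -98, 0], "angular": [0, 0, 0]},
    {"hand": 0, "travel": [0, -98, 0], "angular": [0, 0, 0]},
    {"hand": 0, "travel": [1, -98, 0], "angular": [0, 0, 0]},
    {"hand": 0, "travel": [1, -98, 0], "angular": [0, 0, 0]},
  ],
)

```text
time_s: 15.48
tool_pos: [0.607, 0.0399, 0.0096]
eef_rot: [-3.139, 0.084, 0.015]
force: [-7.9, 3.7, 3.3]
width: 0.0002
finger_force: 3.6
```

```bash
python3 -c "
from h import *
print(tool())"
```

```text
{'t': 15.48, 'p': array([ 9.1, 13.5]), 'z': np.float64(9.6), 'yaw': np.float64(-0.2), 'f': array([-7.9,  3.7,  3.3])}
```

Everything is seated. I retreat clear of the bay and then check from above.

Request:
move_arm(
  steps=[
    {"hand": 0, "travel": [-15, 0, 0], "angular": [0, 0, 0]},
    {"hand": 0, "travel": [-40, 0, 0], "angular": [0, 0, 0]},
    {"hand": 0, "travel": [-50, 0, -30], "angular": [0, 0, 0]},
    {"hand": 0, "travel": [-50, 0, -68], "angular": [0, 0, 0]},
    {"hand": 0, "travel": [-50, 0, -106], "angular": [0, 0, 0]},
    {"hand": 0, "travel": [-50, 0, -144], "angular": [0, 0, 0]},
    {"hand": 0, "travel": [-55, 37, -150], "angular": [0, 0, 0]},
    {"hand": 0, "travel": [-60, 75, -155], "angular": [0, 0, 0]},
    {"hand": 0, "travel": [-65, 113, -160], "angular": [0, 0, 0]},
    {"hand": 0, "travel": [-70, 151, -165], "angular": [0, 0, 0]},
    {"hand": 0, "travel": [-75, 189, -170], "angular": [0, 0, 0]},
    {"hand": 0, "travel": [-80, 227, -175], "angular": [0, 0, 0]},
  ],
)

```text
time_s: 16.48
tool_pos: [0.5194, -0.1862, 0.186]
eef_rot: [3.139, -0.085, 0.003]
force: [0.8, -0.2, 0.2]
width: -0.0
finger_force: 0.0
```

Request:
move_arm(
  steps=[
    {"hand": 0, "travel": [0, 38, 0], "angular": [0, 0, 0]},
    {"hand": 0, "travel": [0, 76, 0], "angular": [0, 0, 0]},
    {"hand": 0, "travel": [0, 114, 0], "angular": [0, 0, 0]},
    {"hand": 0, "travel": [0, 152, 0], "angular": [0, 0, 0]},
    {"hand": 0, "travel": [0, 180, 0], "angular": [0, 0, 0]},
    {"hand": 0, "travel": [0, 180, 0], "angular": [0, 0, 0]},
  ],
)

```text
time_s: 16.98
tool_pos: [0.5099, -0.3715, 0.1858]
eef_rot: [3.133, -0.093, 0.006]
force: [-0.1, -0.6, 0.8]
width: 0.0001
finger_force: 0.0
```

```bash
python3 -c "
from h import *
print(tool())
for c,r in (('top',(225,150,420,260)),('scene',(220,150,460,320))):
  s=vision.snapshot(c);print(batten(s,r))
  for n in ['ink_bottle','ink_jar','roller']: print(n,[(round(d['p'],2),(w(s,d['position'])*1000).round().tolist()) for d in landmark_of(c,n)[:1]])
  if c=='top': cv2.imwrite('pics/top5.png',cv2.resize(s['img'][140:280,220:420,::-1],None,fx=4,fy=4))"
```

```text
{'t': 16.98, 'p': array([ -67.4, -402.2]), 'z': np.float64(185.8), 'yaw': np.float64(-0.5), 'f': array([-0.1, -0.6,  0.8])}
{'c': array([35.9,  6.6]), 'L': array([ 35.7, 131.1], dtype=float32), 'R': array([  36. , -117.9], dtype=float32), 'th': -0.1, 'wh': array([ 28.3, 248.9]), 'n': 631}
ink_bottle [(0.51, [566.0, 345.0, 1.0])]
ink_jar [(0.64, [646.0, -367.0, -4.0])]
roller []
{'c': array([ 32.3, -28.6]), 'L': array([31.5, 60.3], dtype=float32), 'R': array([  33.2, -117.6], dtype=float32), 'th': -0.6, 'wh': array([ 28.6, 177.9]), 'n': 445}
ink_bottle [(0.91, [563.0, 354.0, -2.0])]
ink_jar [(0.93, [647.0, -367.0, -1.0])]
roller [(0.93, [440.0, -417.0, 0.0])]
```

View pics/top5.png

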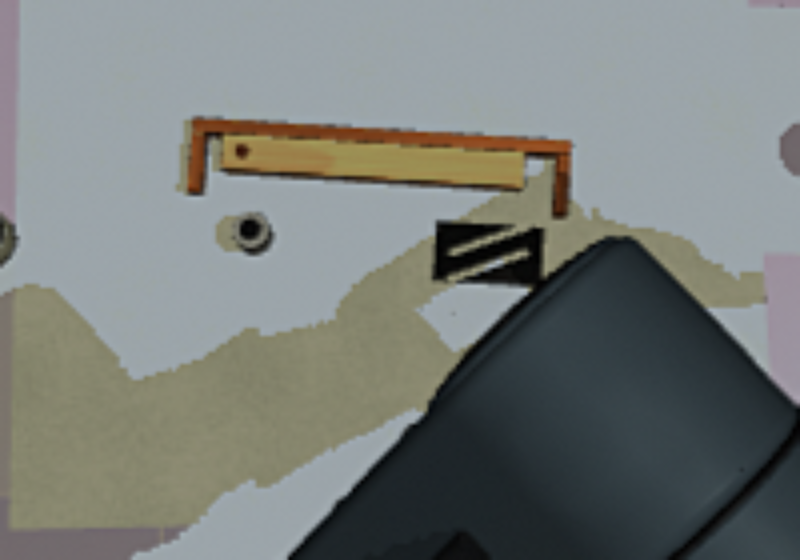

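The batten lies flush along the back wall, from (220,150) to (525,170) in the crop. The bottle, jar and roller are where they were.

```bash
python3 -c "
from h import *
print(hand_in())"
```

```text
the job is handed in; nothing more can be done
None
```

The batten lies flush along the bay's back wall, wholly inside the bay; it was only pushed with the fingertips. The ink bottle, ink jar and roller did not move, and I handed the job in at about 17 s of robot time.

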